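# Put the paint pots back on their own coasters

## Task

The painter's four pots all stand on one another's coasters: put each on the coaster of its own colour - orange paint tin on orange, blue bucket on blue, green bottle on green, black jar on black - upright and in the middle. The empty white coaster is there to park one on the way. Set them down gently, never tip one over, and leave the loose brain model where it lies.

Things in the scene. Friction and masses are not known exactly. Their poses are not given: they have to be found in the camera images.
- orange_tin: open pale grey round paint tin with orange paint in it and orange runs down its side, 51 mm diameter, straight wall, 75 mm high, up to 0.25 kg. Origin: centre of its underside, z up
- blue_bucket: small open blue paint bucket with brown paint in it, 57 mm diameter at the rim tapering to 48 mm at the base, 55 mm high, up to 0.15 kg. Origin: centre of its underside, z up
- green_bottle: upright clear green plastic bottle with a brown screw cap, body 58 mm diameter, 168 mm high, up to 0.4 kg. The body is straight up to 106 mm, then a shoulder narrows to the cap, which is 30 mm in diameter and spans 152 to 168 mm above the underside: grip it by the cap. Origin: centre of its underside, z up
- black_jar: closed black screw-lid jar, black all over, 52 mm diameter and straight from 5 to 31 mm up, then a shoulder and a 47 mm lid from 49 to 65 mm; 65 mm high, up to 0.2 kg. Origin: centre of its underside, z up
- orange_coaster: flat round orange coaster, 96 mm diameter, 5 mm thick, fixed to the table; one of the four pots stands on it at the start, never its own. Origin: centre of its underside on the table, so its top is 5 mm above
- blue_coaster: flat round blue coaster, 96 mm diameter, 5 mm thick, fixed to the table; one of the four pots stands on it at the start, never its own. Origin: centre of its underside on the table, so its top is 5 mm above
- green_coaster: flat round green coaster, 96 mm diameter, 5 mm thick, fixed to the table; one of the four pots stands on it at the start, never its own. Origin: centre of its underside on the table, so its top is 5 mm above
- black_coaster: flat round black coaster, 96 mm diameter, 5 mm thick, fixed to the table; one of the four pots stands on it at the start, never its own. Origin: centre of its underside on the table, so its top is 5 mm above
- white_coaster: flat round white coaster, 96 mm diameter, 5 mm thick, fixed to the table, empty at the start: the parking place. Origin: centre of its underside on the table, so its top is 5 mm above
- brain_model: loose grey-brown half brain model with a folded surface, lying flat at the front of the table left of the middle (the other brain models are fixed), 114 x 160 x 66 mm, long side along its y axis, 0.24 kg; to be left where it is. Origin: centre of its underside

How it is judged:
By the outcome, as a careful person would: the job done as asked, in the order asked, and still so for the second after the job is handed in, with the robot touching nothing.
It also fails if it takes over 144 s, if anything falls off the work surface, if the arm or the gripper's body presses on something with over 40 N, if the wrist force passes 120 N, or if a joint passes its speed limit or range.

## Robot

A 6-joint arm with a two-finger parallel gripper is mounted at the origin on a cart in front of the work surface, level with it; the furniture and walls round the work are solid. World frame = base frame: x ahead of the robot, y to its left, z up, the work surface at z = 0. Lengths are in m, angles in rad, forces in N, time in s.
With the tool pointing down it reaches from about 0.25 to 0.775 m from the base axis. Payload 4 kg.
Tool frame: the origin (TCP) lies on the centre line of the jaws, within the pads' length; the fingertips stand 14 mm ahead of it and the grasp point (between the pads) lies 5 mm behind it (robot.finger_overhang is the z of the fingertips in the tool frame, in m); z points along the fingers, y is the line along which they close (so a half turn about z gives the same grasp; the last joint's range is limited). The gripper opens to 94 mm and grips with 3 to 60 N. Pads are 16 mm wide; open, the fingers measure 119 mm over their backs; the gripper's body (75 mm by 177 mm) begins 78 mm behind the grasp point.
Start: joints at [-1.337, 0.087, 1.371, -0, 1.684, -0.103], TCP at [0.182, -0.519, 0.22] pointing down, gripper open.
Joint ranges: [-3.1, 3.1], [-0.76, 2.03], [0.27, 2.55], [-1.08, 4.22], [0.17, 2.65], [-2.57, 2.57]. Speed limits (rad/s): [2.79, 2.79, 3.14, 3.14, 3.14, 3.14].

## Interface

Orientations are given as a unit quaternion [x, y, z, w].
In Python, from cell import sensors, viewer, workorder, robot gives the robot as it stands.
- The arm moves only by the tool step_arm, never from a script. Its argument "deltas" is text: rows parted by semicolons, each of 5 numbers parted by spaces: the shift along the world's x, y, z in cm, then the turn about the world's z in degrees, then the opening in per cent of the stroke, from 0 (shut) to 100 (fully open). In form: x y z turn gripper; .... A call has 1 to 20 rows; each row is the pose to reach, as a shift and turn from the pose commanded when the call began; what a row does not reach only later rows make up. A row lasts 1/12 s, in which the tool goes at most 41.7 mm and 7.16 degrees, less where a joint would pass 70% of its speed; a pose out of reach is approached as far as the arm can. A call with a gripper value outside its range is refused whole. The fingers move at their own pace and stop on an object; "force" is the grip in N (left out, the last holds). Time passes only in rows, so rows that repeat a pose let the fingers close. It gives the time, the measured TCP pose, the force, the opening and the grip force at its end, in the units of the state.
- sensors.get_obs(): the state, without advancing time (a new reading comes with each control period).
- viewer.camera(name): name is "scene" or "side" or "wrist"; returns the picture (400x640x3 uint8, red, green, blue); there is no depth.
- viewer.camera_model(name): a dict with "fov_y" (degrees; the focal length in pixels is half the picture's height over the tangent of half this angle, whatever the lens; pixels are square), "cx", "cy" (the principal point, pixels), "rvec" (rotation vector, rad) and "tvec" (3), from world to camera coordinates, as OpenCV has them; the wrist camera has in their place "mount" (4x4, takes a point from camera to tool coordinates, whose origin is the TCP and whose axes are the flange's). Camera axes: x right, y down, z forward; pixel columns grow to the right and rows downward; lengths in m; the calibration is good to about 2 mm. A picture is of the moment at which its call begins: read the wrist's pose just before it. camera_model takes no time and is no camera call.
- workorder.close_job(): hands the job in; it is judged then, once.
The state is a dict: "time": time; "joint_pos": joint angles; "joint_vel": joint speeds; "joint_torque": joint torques, N m; "tcp_pos": TCP position; "eef_rot": TCP orientation; "wrist_force": force on the tool from outside, world axes, zero at the start; "moment": the same for the moment, N m; "finger_gap": opening from 0.0 (shut) to 1.0 (fully open); "gripper_force": force on a finger pad.
Only numpy, scipy, OpenCV 4.12 (cv2) and the standard library are available. Lean on these libraries where they do the work, as an engineer would, in place of code of your own. Each camera call takes 0.05 s, during which the arm holds its last target. There are 200 camera calls.

## Working session

There is one attempt and no reset: what is moved stays moved. The work goes in short steps, Python scripts to look and compute and a tool call to move; the robot and the scene stay as the last step left them, time stands still between calls to the robot, and variables do not carry over. Pictures are saved under pics/ and viewed, at most 14 in all, crops included, and the job is handed in when it is done.

Besides the shell and the picture viewer there is one more tool, called after "Request:" by a JSON object that holds its "name" and its "arguments". step_arm: Moves the arm, as the interface text tells. Its arguments: {"type":"object","properties":{"deltas":{"type":"string"},"force":{"type":"number"}},"required":["deltas"]}

```bash
mkdir -p pics; python3 - <<'E'
from cell import sensors, viewer, workorder, robot
import cv2
for n in("scene","side"):
    cv2.imwrite(f"pics/{n}0.png",viewer.camera(n)[:,:,::-1]); print(viewer.camera_model(n))
print(viewer.camera_model("wrist")); print(sensors.get_obs(), robot.finger_overhang)
E
```

```text
{'fov_y': 43.9504507353694, 'cx': 322.70619985602457, 'cy': 197.69767586472645, 'rvec': array([ 1.96094428, -0.48543163,  0.30107735]), 'tvec': array([-0.43612717,  0.15482593,  1.39897631])}
{'fov_y': 51.43717063283957, 'cx': 315.33124773850983, 'cy': 198.24345012583387, 'rvec': array([ 0.1847511 , -2.82170661,  1.29356178]), 'tvec': array([0.46002815, 0.05753708, 1.14798018])}
{'fov_y': 67.27593611798052, 'cx': 320.49930259753586, 'cy': 197.2391933431461, 'mount': array([[ 2.01576999e-04, -9.60795009e-01, -2.77259643e-01,
         8.12159582e-02],
       [ 9.99999893e-01,  7.84518475e-05,  4.55172028e-04,
        -4.71360911e-04],
       [-4.15575482e-04, -2.77259705e-01,  9.60794923e-01,
        -1.65015703e-01],
       [ 0.00000000e+00,  0.00000000e+00,  0.00000000e+00,
         1.00000000e+00]])}
{'time': 0.1, 'joint_pos': array([-1.33707980e+00,  8.78786438e-02,  1.37208387e+00,  7.11437358e-06,
        1.68358287e+00, -1.03117644e-01]), 'joint_vel': array([-0.0007618 , -0.00211781, -0.00382483, -0.00075524,  0.00035585,
       -0.00078373]), 'joint_torque': array([ 2.21602546e-03, -3.41252410e+01, -3.03300011e+01,  7.19713443e-02,
        3.04462470e-02, -1.00813832e-04]), 'tcp_pos': array([ 0.18165794, -0.51865073,  0.21843229]), 'eef_rot': array([ 9.85850796e-01,  1.67622355e-01, -6.01832350e-05, -9.74513025e-04]), 'wrist_force': array([-0.26236713, -0.74345375,  0.72942986]), 'moment': array([-0.00186469, -0.01689086, -0.04633198]), 'gripper_force': 0.0, 'finger_gap': 0.9980779792590264} 0.014
```

View pics/scene0.png

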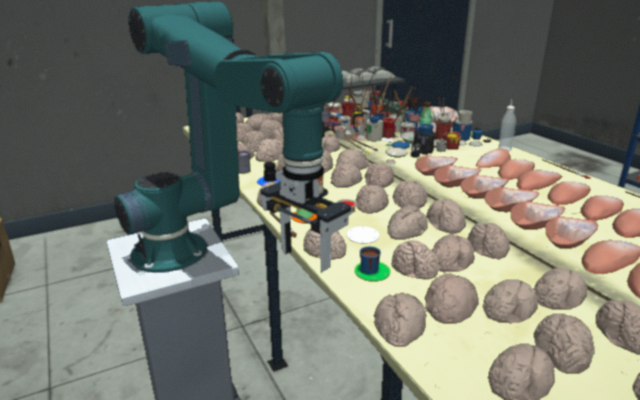

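View pics/side0.png

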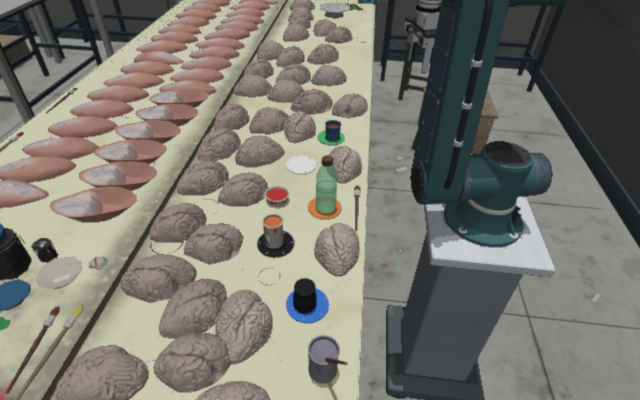

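The side view shows the bottle on orange (325,205), the tin on black (275,242), the jar on blue (306,303), the bucket on green (331,138), and white empty (301,164). The brain at (337,248) is the one to leave alone. Next I'll locate the coasters.

```bash
cat > h.py <<'E'
import numpy as np, cv2
from scipy.optimize import least_squares
from scipy.spatial.transform import Rotation as R
from cell import sensors, viewer
def look(name):
    o=sensors.get_obs(); im=viewer.camera(name); m=viewer.camera_model(name)
    f=200/np.tan(np.radians(m["fov_y"]/2))
    if name=="wrist":
        M=np.array(m["mount"]); Rt=R.from_quat(o["eef_rot"]).as_matrix()
        Rc=Rt@M[:3,:3]; C=Rt@M[:3,3]+o["tcp_pos"]
    else:
        Rw=R.from_rotvec(m["rvec"]).as_matrix(); Rc=Rw.T; C=-Rw.T@m["tvec"]
    def ray(uv,z):
        uv=np.atleast_2d(uv).astype(float)
        d=np.c_[(uv[:,0]-m["cx"])/f,(uv[:,1]-m["cy"])/f,np.ones(len(uv))]@Rc.T
        return (C+d*((z-C[2])/d[:,2])[:,None])[:,:2]
    def pix(P):
        c=(np.atleast_2d(P)-C)@Rc
        return c[:,:2]/c[:,2:]*f+[m["cx"],m["cy"]]
    return im,ray,pix,o
def masks(im):
    h,s,v=cv2.split(cv2.cvtColor(im,cv2.COLOR_RGB2HSV)); h=h.astype(int)
    return dict(orange=(h>6)&(h<18)&(s>170)&(v>120),blue=(h>100)&(h<125)&(s>150)&(v>110),
      green=(h>50)&(h<75)&(s>170)&(v>80),black=(v<45),white=(s<14)&(v>200))
def blob(m,uv,r):
    n,l,st,c=cv2.connectedComponentsWithStats(m.astype(np.uint8))
    y,x=np.nonzero(m); d=np.hypot(x-uv[0],y-uv[1]); k=d<r
    if not k.any(): return None
    out=np.zeros(m.shape,np.uint8); out[y[k],x[k]]=1
    return out
def hullpts(m):
    c,_=cv2.findContours(m,cv2.RETR_EXTERNAL,cv2.CHAIN_APPROX_NONE)
    return cv2.convexHull(np.vstack(c))[:,0]
def circ(P,r):
    s=least_squares(lambda c:np.hypot(*(P-c).T)-r,P.mean(0),loss="soft_l1",f_scale=.002)
    return s.x, np.median(abs(s.fun))
E
python3 - <<'E'
from h import *
im,ray,pix,o=look("side"); ms=masks(im)
for n,uv in dict(orange=(325,207),blue=(307,304),green=(331,138),black=(275,243),white=(301,164)).items():
    b=blob(ms[n],uv,26)
    if n=="black": b[:232]=0
    p=hullpts(b); c,e=circ(ray(p,.005),.0475); print(n,b.sum(),c.round(4),round(e,4))
for n,uv in dict(jartop=(304,284,.07),tintop=(273,219,.08),cap=(327,160,.173),bucketrim=(333,123,.06),brain=(337,248,.035),braintip=(345,163,.03),br2=(245,188,.03),br3=(213,242,.03),dish=(277,197,.01)).items(): print(n,ray(uv[:2],uv[2]).round(3))
c=im[90:340,230:380]; cv2.imwrite("pics/s1.png",cv2.resize(c[:,:,::-1],None,fx=2.4,fy=2.4,interpolation=cv2.INTER_CUBIC))
E
```

```text
orange 164 [0.4367 0.0147] 0.0037
blue 566 [0.4402 0.3416] 0.0016Traceback (most recent call last):
  File "<stdin>", line 6, in <module>
  File "h.py", line 33, in hullpts
    return cv2.convexHull(np.vstack(c))[:,0]
                          ~~~~~~~~~^^^
    return _nx.concatenate(arrs, 0, dtype=dtype, casting=casting)
           ~~~~~~~~~~~~~~~^^^^^^^^^^^^^^^^^^^^^^^^^^^^^^^^^^^^^^^
ValueError: need at least one array to concatenate
```

```bash
python3 - <<'E'
from h import *
im,ray,pix,o=look("side"); hsv=cv2.cvtColor(im,cv2.COLOR_RGB2HSV)
for n,u in dict(orange=(312,210),green=(322,140),white=(301,164),black=(262,245),table=(300,260)).items(): print(n,hsv[u[1],u[0]])
c=im[90:340,230:380]; cv2.imwrite("pics/s1.png",cv2.resize(c[:,:,::-1],None,fx=2.4,fy=2.4,interpolation=cv2.INTER_CUBIC))
E
```

```text
orange [ 13 173 200]
green [ 68 138 168]
white [ 45   2 215]
black [113  27  38]
table [ 31  33 202]
```

View pics/s1.png

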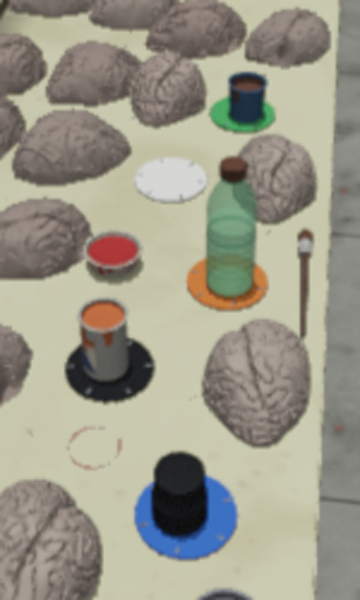

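The enlarged view confirms the layout, with clear gaps around each coaster. I'm loosening the colour masks.

```bash
sed -i 's/(s>170)&(v>120)/(s>120)\&(v>120)/; s/(h>50)&(h<75)&(s>170)/(h>50)\&(h<78)\&(s>100)/' h.py; python3 - <<'E'
from h import *
im,ray,pix,o=look("side"); ms=masks(im)
for n,uv in dict(orange=(325,207),blue=(307,304),green=(331,138),black=(275,243),white=(301,164)).items():
    b=blob(ms[n],uv,26 if n!="green" else 17)
    if n=="black": b[:232]=0
    if n=="orange": b[:196]=0
    p=hullpts(b); c,e=circ(ray(p,.005),.048); print(n,b.sum(),c.round(4),round(e,4))
for n,uv in dict(jartop=(304,284,.07),tintop=(273,219,.08),cap=(327,160,.173),bucketrim=(333,123,.06),brain=(337,248,.035),braintip=(345,163,.03),br2=(245,188,.03),br3=(213,242,.03),dish=(277,197,.01)).items(): print(n,ray(uv[:2],uv[2]).round(3))
E
```

```text
orange 262 [0.4365 0.0174] 0.0016
blue 566 [0.4402 0.3411] 0.0018
green 167 [ 0.4523 -0.3474] 0.0031
black 342 [0.5466 0.1679] 0.003
white 383 [ 0.5319 -0.1758] 0.0024
jartop [[0.448 0.34 ]]
tintop [[0.55  0.163]]
cap [[0.434 0.028]]
bucketrim [[ 0.447 -0.347]]
brain [[0.387 0.195]]
braintip [[ 0.392 -0.165]]
br2 [[ 0.666 -0.002]]
br3 [[0.692 0.214]]
dish [[0.574 0.001]]
```

Request:
{"name": "step_arm", "arguments": {"deltas": "13 8 4 -7 100;27 17.2 4 -19.3 100;27 17.2 4 -19.3 100;27 17.2 4 -19.3 100;27 17.2 4 -19.3 100;27 17.2 4 -19.3 100;27 17.2 4 -19.3 100;27 17.2 4 -19.3 100;27 17.2 4 -19.3 100;27 17.2 4 -19.3 100;27 17.2 4 -19.3 100;27 17.2 4 -19.3 100;27 17.2 4 -19.3 100;27 17.2 4 -19.3 100;27 17.2 4 -19.3 100", "force": 15}}

```text
time: 1.5
tcp_pos: [0.4509, -0.3479, 0.2595]
eef_rot: [1.0, -0.001, -0.0, 0.0]
wrist_force: [0.5, 0.7, -0.7]
finger_gap: 1.001
gripper_force: 0.0
```

```bash
python3 - <<'E'
from h import *
im,ray,pix,o=look("wrist"); print(o["tcp_pos"],o["eef_rot"],o["time"])
print(pix([.452,-.347,.005]),pix([.452,-.347,.06]))
cv2.imwrite("pics/w1.png",im[:,:,::-1])
im,ray,pix,o=look("scene");cv2.imwrite("pics/sc1.png",im[:,:,::-1])
E
```

```text
[ 0.45090715 -0.34786973  0.25949924] [ 9.99999536e-01 -9.61621879e-04 -3.54820455e-05  4.35264413e-05] 1.5
[[320.10002485 169.35265594]] [[320.07670832 177.69963827]]
```

View pics/w1.png

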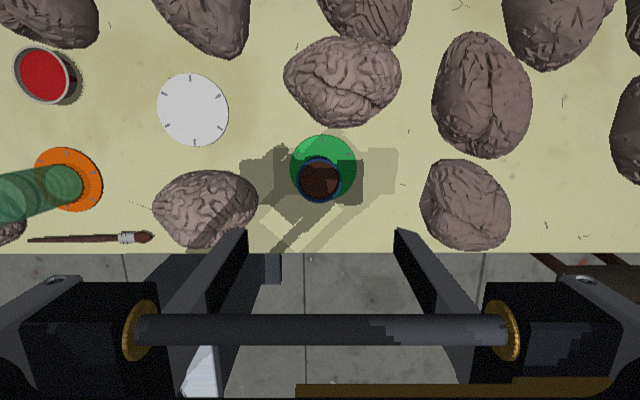

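The wrist view shows the bucket rim at about (319,180) on the green coaster (322,167). White is at (193,109). There is a brain on each side, 6 cm or more clear of the bucket.

```bash
python3 - <<'E'
from h import *
im,ray,pix,o=look("wrist"); ms=masks(im); h,s,v=[a.astype(int) for a in cv2.split(cv2.cvtColor(im,cv2.COLOR_RGB2HSV))]
b=blob(ms["green"],(322,167),40); print("green",circ(ray(hullpts(b),.005),.048))
b=blob(ms["white"],(193,109),42); print("white",circ(ray(hullpts(b),.005),.048))
m=((h<20)|(h>92))&(s>80)
b=blob(m,(319,180),27); p=hullpts(b); print("bucket",b.sum(),cv2.minEnclosingCircle(p),circ(ray(p,.06),.0285), ray((319,180),.06))
E
```

```text
green (array([ 0.45177148, -0.35029306]), np.float64(0.0006574737799676794))
white (array([ 0.53271827, -0.17445526]), np.float64(0.0015278087023127065))
bucket 1531 ((318.76531982421875, 179.7653045654297), 23.155927658081055) (array([ 0.44881483, -0.34519228]), np.float64(0.0002259935292893596)) [[ 0.44941579 -0.34539341]]
```

Request:
{"name": "step_arm", "arguments": {"deltas": "-0.2 0.3 -4 0 100;-0.2 0.3 -8 0 100;-0.2 0.3 -12 0 100;-0.2 0.3 -16 0 100;-0.2 0.3 -19 0 100;-0.2 0.3 -21 0 100;-0.2 0.3 -21.9 0 100;-0.2 0.3 -21.9 0 100;-0.2 0.3 -21.9 0 0;-0.2 0.3 -21.9 0 0;-0.2 0.3 -21.9 0 0;-0.2 0.3 -21.9 0 0;-0.2 0.3 -21.9 0 0;-0.2 0.3 -21.9 0 0;-0.2 0.3 -21.9 0 0;-0.2 0.3 -21.9 0 0;-0.2 0.3 -21.9 0 0;-0.2 0.3 -21.9 0 0", "force": 12}}

```text
time: 3.15
tcp_pos: [0.4501, -0.3445, 0.0413]
eef_rot: [1.0, -0.0, 0.0, 0.001]
wrist_force: [0.5, 0.1, 4.4]
finger_gap: 0.596
gripper_force: 12.0
```

Request:
{"name": "step_arm", "arguments": {"deltas": "0 0 1 0 0;0 0 4 0 0;0 0 8 0 0;0 0 11 0 0;2 4 12 0 0;4 8 12 0 0;6 12 12 0 0;8.4 17 12 0 0;8.4 17 12 0 0;8.4 17 9 0 0;8.4 17 6 0 0;8.4 17 4 0 0;8.4 17 2 0 0;8.4 17 1 0 0;8.4 17 0.5 0 0;8.4 17 0.3 0 0;8.4 17 0.1 0 0;8.4 17 0.1 0 0;8.4 17 0.1 0 0"}}

```text
time: 4.73
tcp_pos: [0.5346, -0.1746, 0.0428]
eef_rot: [1.0, -0.0, 0.001, 0.001]
wrist_force: [-0.4, -0.4, -1.4]
finger_gap: 0.595
gripper_force: 12.0
```

Request:
{"name": "step_arm", "arguments": {"deltas": "0 0 0 0 65;0 0 0 0 80;0 0 0 0 100;0 0 0 0 100;0 0 3 0 100;0 0 7 0 100;0 0 11 0 100;0 0 15 0 100;0 0 18 0 100;-1 0 22 0 100;-4 6 22 0 100;-7 12 22 0 100;-9.6 19.4 22 0 100;-9.6 19.4 22 0 100;-9.6 19.4 22 0 100;-9.6 19.4 22 0 100;-9.6 19.4 22 0 100;-9.6 19.4 22 0 100"}}

```text
time: 6.23
tcp_pos: [0.438, 0.0197, 0.2618]
eef_rot: [1.0, 0.0, 0.001, 0.0]
wrist_force: [0.7, -0.2, -1.3]
finger_gap: 1.002
gripper_force: 0.0
```

```bash
python3 - <<'E'
from h import *
im,ray,pix,o=look("wrist"); print(o["tcp_pos"],o["wrist_force"])
print(pix([.434,.02,.173]),pix([.4365,.0174,.005]))
cv2.imwrite("pics/w2.png",im[:,:,::-1])
E
```

```text
[0.4379664  0.0196506  0.26180995] [ 0.70606355 -0.18142547 -1.25714113]
[[320.49798561 210.07849526]] [[322.13114574 171.01277292]]
```

View pics/w2.png

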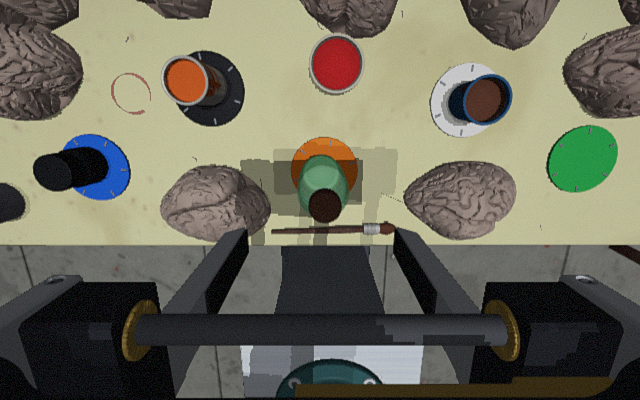

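The wrist view shows the cap at (324,205), the bucket parked upright on white, and green empty at (582,158).

```bash
python3 - <<'E'
from h import *
im,ray,pix,o=look("wrist"); ms=masks(im); h,s,v=[a.astype(int) for a in cv2.split(cv2.cvtColor(im,cv2.COLOR_RGB2HSV))]
for n,uv,r in(("orange",(324,170),37),("green",(582,158),42),("blue",(97,167),40)):
    b=blob(ms[n],uv,r); print(n,circ(ray(hullpts(b),.005),.048))
m=((h<25)|(h>165))&(v<110)&(s>60)
b=blob(m,(324,205),20); p=hullpts(b); print("cap",b.sum(),cv2.minEnclosingCircle(p),circ(ray(p,.173),.015))
m=(v<70)
b=blob(m,(212,90),40); b[:,:205]=0;p=hullpts(b); print("black",circ(ray(p,.005),.048))
m=(h<18)&(s>120)&(v>90)
b=blob(m,(186,80),30); p=hullpts(b); print("tin",cv2.minEnclosingCircle(p),ray(cv2.minEnclosingCircle(p)[0],.075))
E
```

```text
orange (array([0.43612233, 0.01533892]), np.float64(0.0004102213134005023))
green (array([ 0.45329183, -0.34968407]), np.float64(0.000723524734041435))
blue (array([0.44121633, 0.34032795]), np.float64(0.0009479883192917461))
cap 856 ((323.5, 206.0), 17.182939529418945) (array([0.43783465, 0.01643279]), np.float64(0.0006649163376412914))
black (array([0.54604   , 0.16976711]), np.float64(0.00040667392597013713))
tin ((184.38461303710938, 80.61538696289062), 21.746623992919922) [[0.55083947 0.16815512]]
```

Request:
{"name": "step_arm", "arguments": {"deltas": "0 -0.3 -3 0 100;0 -0.3 -6 0 100;0 -0.3 -8.5 0 100;0 -0.3 -10 0 100;0 -0.3 -10.2 0 100;0 -0.3 -10.2 0 100;0 -0.3 -10.2 0 100;0 -0.3 -10.2 0 0;0 -0.3 -10.2 0 0;0 -0.3 -10.2 0 0;0 -0.3 -10.2 0 0;0 -0.3 -10.2 0 0;0 -0.3 -10.2 0 0;0 -0.3 -10.2 0 0;0 -0.3 -10.2 0 0;0 -0.3 -10.2 0 0;0 -0.3 -10.2 0 0;0 -0.3 -10.2 0 0;0 -0.3 -10.2 0 0", "force": 30}}

```text
time: 7.92
tcp_pos: [0.4377, 0.0168, 0.1593]
eef_rot: [1.0, -0.0, -0.0, 0.0]
wrist_force: [0.6, 0.1, -1.1]
finger_gap: 0.355
gripper_force: 27.9
```

Request:
{"name": "step_arm", "arguments": {"deltas": "0 0 0 0 0;0 0 1 0 0;0 0 3 0 0;0 0 6 0 0;0 0 9 0 0;0 0 11 0 0;0.1 -2 12 0 0;0.2 -4.5 12 0 0;0.4 -7.5 12 0 0;0.5 -10.5 12 0 0;0.6 -13.5 12 0 0;0.7 -16.5 12 0 0;0.8 -19.5 12 0 0;0.9 -22.5 12 0 0;1 -25.5 12 0 0;1.2 -28.5 12 0 0;1.3 -31.5 12 0 0;1.4 -34.5 12 0 0;1.5 -36 12 0 0;1.5 -36.7 12 0 0"}}

```text
time: 9.58
tcp_pos: [0.4525, -0.3519, 0.2787]
eef_rot: [1.0, -0.001, -0.001, -0.001]
wrist_force: [0.1, 0.1, -2.9]
finger_gap: 0.352
gripper_force: 27.6
```

```bash
python3 - <<'E'
from h import *
im,ray,pix,o=look("wrist"); print(o["tcp_pos"],o["wrist_force"],o["finger_gap"])
cv2.imwrite("pics/w3.png",im[:,:,::-1])
E
```

```text
[ 0.45246684 -0.35191401  0.27867839] [ 0.09788141  0.14789015 -2.91909934] 0.35237937237519446
```

View pics/w3.png

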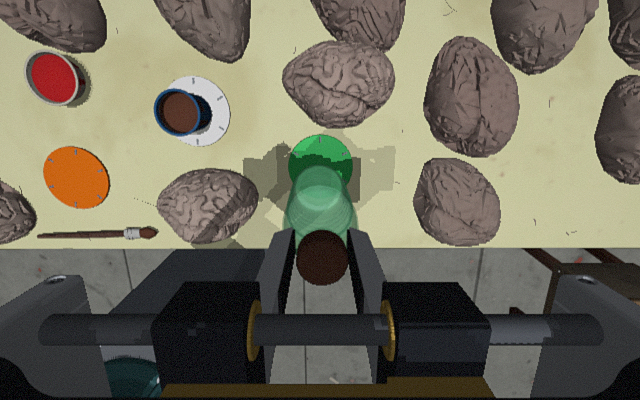

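The bottle hangs upright in the jaws above green, and orange is now empty at (76,177). Lowering it.

Request:
{"name": "step_arm", "arguments": {"deltas": "0 0 0 0 0;0 0 -2 0 0;0 0 -5 0 0;0 0 -8 0 0;0 0 -10 0 0;0 0 -11 0 0;0 0 -11.4 0 0;0 0 -11.7 0 0;0 0 -11.8 0 0;0 0 -11.9 0 0;0 0 -11.9 0 0;0 0 -11.9 0 0"}}

```text
time: 10.63
tcp_pos: [0.4532, -0.3505, 0.1618]
eef_rot: [1.0, -0.0, 0.001, 0.001]
wrist_force: [-0.4, 0.4, -2.3]
finger_gap: 0.353
gripper_force: 27.6
```

Request:
{"name": "step_arm", "arguments": {"deltas": "0 0 0 0 42;0 0 0 0 55;0 0 0 0 80;0 0 0 0 100;0 0 0 0 100;0 0 0 0 100;0 0 4 0 100;0 0 7 0 100;0 0 9 0 100;0 4 9 0 100;3 12 9 0 100;5 24 9 0 100;7 40 9 0 100;8 48 9 0 100;8.5 52.2 9 0 100;8.5 52.2 9 0 100;8.5 52.2 9 0 100;8.5 52.2 9 0 100;8.5 52.2 9 0 100;8.5 52.2 9 0 100"}}

```text
time: 12.3
tcp_pos: [0.5267, 0.1012, 0.2508]
eef_rot: [1.0, 0.0, 0.0, 0.0]
wrist_force: [1.1, 0.2, 0.1]
finger_gap: 0.999
gripper_force: 0.0
```

Request:
{"name": "step_arm", "arguments": {"deltas": "0 0 0 0 100;0 0 0 0 100;0 0 0 0 100;0 0 0 0 100;0 0 0 0 100;0 0 0 0 100;0 0 0 0 100"}}

```text
time: 12.88
tcp_pos: [0.5269, 0.0979, 0.2506]
eef_rot: [1.0, -0.001, 0.0, 0.0]
wrist_force: [-0.6, -0.5, 0.1]
finger_gap: 1.003
gripper_force: 0.0
```

```bash
python3 - <<'E'
from h import *
im,ray,pix,o=look("wrist"); print(o["tcp_pos"],o["time"])
print(pix([.55,.168,.08]))
cv2.imwrite("pics/w4.png",im[:,:,::-1])
E
```

```text
[0.52686056 0.09789759 0.25063863] 12.8833
[[258.53470003 164.21120087]]
```

View pics/w4.png

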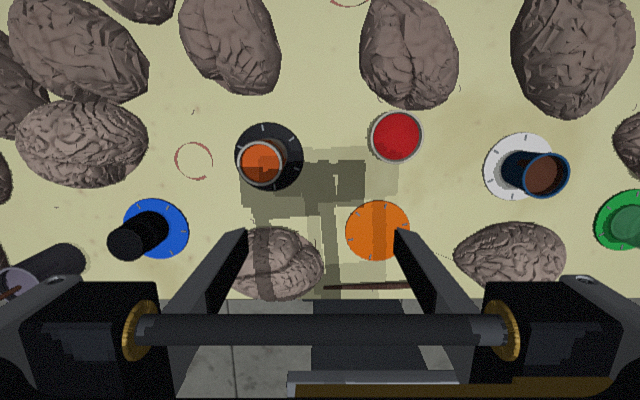

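The tin rim is at (262,162), to the left of centre, because the traverse ended 7 cm short. I'll measure it and go on.

```bash
python3 - <<'E'
from h import *
im,ray,pix,o=look("wrist"); ms=masks(im); h,s,v=[a.astype(int) for a in cv2.split(cv2.cvtColor(im,cv2.COLOR_RGB2HSV))]
b=blob(v>90,(260,162),30)
# keep only component containing the paint
n,l=cv2.connectedComponents(cv2.morphologyEx(b,cv2.MORPH_OPEN,np.ones((3,3),np.uint8))); b=(l==l[162,260]).astype(np.uint8)
p=hullpts(b); print(b.sum(),cv2.minEnclosingCircle(p),circ(ray(p,.08),.0255))
b=blob(ms["orange"],(378,231),40); print("orange",circ(ray(hullpts(b),.005),.048))
b=blob(v<60,(272,155),42); b[:,:245]*=(np.arange(400)<150)[:,None].astype(np.uint8); p=hullpts(b); print("black",circ(ray(p,.005),.048))
b=blob(ms["blue"],(157,228),45); print("blue",circ(ray(hullpts(b),.005),.048))
E
```

```text
1095 ((261.0, 158.0), 22.825523376464844) (array([0.55226004, 0.16608384]), np.float64(0.0018711602726665597))
orange (array([0.43734059, 0.01525499]), np.float64(0.0005751115922534508))
black (array([0.54616398, 0.16914961]), np.float64(0.0009875867085708673))
blue (array([0.44120716, 0.34061925]), np.float64(0.0009682793403478079))
```

Request:
{"name": "step_arm", "arguments": {"deltas": "1.2 3.5 -2 0 100;2.4 6.9 -6 0 100;2.4 6.9 -8 0 100;2.4 6.9 -8 0 100;2.4 6.9 -11 0 100;2.4 6.9 -14 0 100;2.4 6.9 -17 0 100;2.4 6.9 -19 0 100;2.4 6.9 -19.5 0 100;2.4 6.9 -19.5 0 100;2.4 6.9 -19.5 0 0;2.4 6.9 -19.5 0 0;2.4 6.9 -19.5 0 0;2.4 6.9 -19.5 0 0;2.4 6.9 -19.5 0 0;2.4 6.9 -19.5 0 0;2.4 6.9 -19.5 0 0;2.4 6.9 -19.5 0 0;2.4 6.9 -19.5 0 0;2.4 6.9 -19.5 0 0", "force": 20}}

```text
time: 14.65
tcp_pos: [0.551, 0.1679, 0.0558]
eef_rot: [1.0, -0.0, 0.0, 0.0]
wrist_force: [-0.5, -0.5, 2.0]
finger_gap: 0.533
gripper_force: 20.0
```

Request:
{"name": "step_arm", "arguments": {"deltas": "0 0 1 0 0;0 0 4 0 0;0 0 8 0 0;0 0 11 0 0;-1 -2 11 0 0;-3 -4.5 11 0 0;-5.5 -7.5 11 0 0;-8 -11 11 0 0;-10.5 -14 11 0 0;-11.4 -15.3 11 0 0;-11.4 -15.3 11 0 0;-11.4 -15.3 11 0 0;-11.4 -15.3 8 0 0;-11.4 -15.3 5 0 0;-11.4 -15.3 3 0 0;-11.4 -15.3 2 0 0;-11.4 -15.3 1 0 0;-11.4 -15.3 1 0 0"}}

```text
time: 16.15
tcp_pos: [0.4362, 0.0159, 0.0638]
eef_rot: [1.0, 0.001, -0.002, -0.0]
wrist_force: [-0.6, 0.2, -2.0]
finger_gap: 0.536
gripper_force: 20.0
```

Request:
{"name": "step_arm", "arguments": {"deltas": "0 0 -0.4 0 0;0 0 -0.7 0 0;0 0 -0.9 0 0;0 0 -1 0 0;0 0 -1 0 0;0 0 -1 0 0"}}

```text
time: 16.65
tcp_pos: [0.4371, 0.015, 0.056]
eef_rot: [1.0, -0.0, 0.0, 0.0]
wrist_force: [-0.2, -0.4, -2.6]
finger_gap: 0.532
gripper_force: 20.0
```

Request:
{"name": "step_arm", "arguments": {"deltas": "0 0 -0.1 0 0;0 0 -0.1 0 0;0 0 -0.1 0 60;0 0 -0.1 0 75;0 0 -0.1 0 100;0 0 -0.1 0 100;0 0 3 0 100;0 0 7 0 100;0 0 11 0 100;0 0 15 0 100;0 2 18 0 100;0 6 19 0 100;0.5 20 19 0 100;0.5 32.5 19 0 100;0.5 32.5 19 0 100;0.5 32.5 19 0 100;0.5 32.5 19 0 100;0.5 32.5 19 0 100;0.5 32.5 19 0 100;0.5 32.5 19 0 100"}}

```text
time: 18.32
tcp_pos: [0.441, 0.3431, 0.2442]
eef_rot: [1.0, 0.002, -0.001, 0.0]
wrist_force: [0.1, 0.2, -0.1]
finger_gap: 1.001
gripper_force: 0.0
```

Request:
{"name": "step_arm", "arguments": {"deltas": "0 0 0 0 100;0 0 0 0 100;0 0 0 0 100"}}

```text
time: 18.57
tcp_pos: [0.4422, 0.3385, 0.2458]
eef_rot: [1.0, -0.001, 0.0, 0.0]
wrist_force: [0.4, 0.2, 0.6]
finger_gap: 1.001
gripper_force: 0.0
```

```bash
python3 - <<'E'
from h import *
im,ray,pix,o=look("wrist"); print(o["tcp_pos"],o["time"])
print(pix([.445,.34,.07]))
cv2.imwrite("pics/w5.png",im[:,:,::-1])
E
```

```text
[0.44218375 0.33849944 0.24579361] 18.5667
[[319.46432498 180.70677046]]
```

View pics/w5.png

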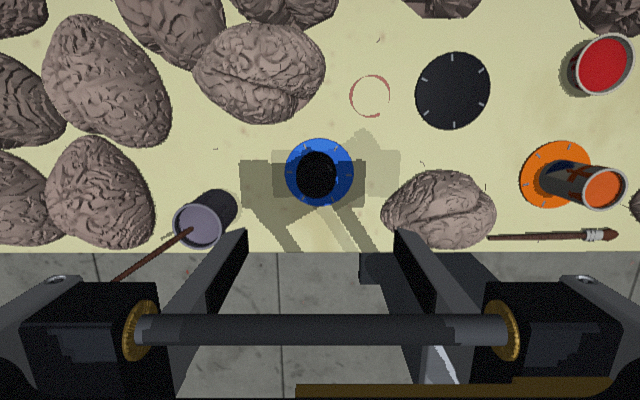

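Jar lid at (315,175), empty black coaster at (452,90), brush cup at about (210,220). I'll check the cup's clearance from the gripper body.

```bash
python3 - <<'E'
from h import *
im,ray,pix,o=look("wrist"); ms=masks(im); h,s,v=[a.astype(int) for a in cv2.split(cv2.cvtColor(im,cv2.COLOR_RGB2HSV))]
b=blob(ms["blue"],(319,172),40); print("blue",circ(ray(hullpts(b),.005),.048))
b=blob((v<50),(452,90),45); p=hullpts(b); print("black",circ(ray(p,.005),.048))
b=blob((v<60),(316,176),30); p=hullpts(b); q=p[p[:,1]>176]; print("jar all",cv2.minEnclosingCircle(p),circ(ray(p,.05),.025),circ(ray(q,.07),.0235), b.sum())
_,rs,_,_=look("side")
for z in(.05,.07,.09,.1,.12,.14): print(z,ray((198,225),z),rs((323,348),z))
print(o["joint_pos"])
E
```

```text
blue (array([0.44045113, 0.34053992]), np.float64(0.0010239395430775497))
black (array([0.5458748 , 0.17073619]), np.float64(0.0011140582455549074))
jar all ((318.06756591796875, 175.6351318359375), 24.97418785095215) (array([0.44809164, 0.34510177]), np.float64(0.0021447798484213482)) (array([0.44670725, 0.3438797 ]), np.float64(0.0002897328626612662)) 1528
0.05 [[0.38256936 0.4961739 ]] [[0.39257067 0.46898815]]
0.07 [[0.39035723 0.48746518]] [[0.39200781 0.48025768]]
0.09 [[0.3981451  0.47875645]] [[0.39144495 0.49152721]]
0.1 [[0.40203903 0.47440209]] [[0.39116351 0.49716198]]
0.12 [[0.4098269  0.46569337]] [[0.39060065 0.50843151]]
0.14 [[0.41761477 0.45698465]] [[0.39003779 0.51970104]]
[ 5.51855997e-01  9.89070489e-02  1.30613404e+00 -4.89262283e-04
  1.73616426e+00  2.12491189e+00]
```

Request:
{"name": "step_arm", "arguments": {"deltas": "0.4 0.5 -4 0 100;0.4 0.5 -8 0 100;0.4 0.5 -12 0 100;0.4 0.5 -15 0 100;0.4 0.5 -17 0 100;0.4 0.5 -18.5 0 100;0.4 0.5 -18.9 0 100;0.4 0.5 -18.9 0 100;0.4 0.5 -18.9 0 0;0.4 0.5 -18.9 0 0;0.4 0.5 -18.9 0 0;0.4 0.5 -18.9 0 0;0.4 0.5 -18.9 0 0;0.4 0.5 -18.9 0 0;0.4 0.5 -18.9 0 0;0.4 0.5 -18.9 0 0;0.4 0.5 -18.9 0 0;0.4 0.5 -18.9 0 0;0.4 0.5 -18.9 0 0", "force": 20}}

```text
time: 20.3
tcp_pos: [0.4458, 0.345, 0.0566]
eef_rot: [1.0, -0.0, -0.0, 0.0]
wrist_force: [-0.6, -0.3, 1.3]
finger_gap: 0.494
gripper_force: 18.1
```

Request:
{"name": "step_arm", "arguments": {"deltas": "0 0 1 0 0;0 0 4 0 0;0 0 8 0 0;0 0 11 0 0;1 -2 11 0 0;3 -5 11 0 0;5 -9 11 0 0;7 -13 11 0 0;9 -16 11 0 0;9.9 -17.5 11 0 0;9.9 -17.5 11 0 0;9.9 -17.5 11 0 0;9.9 -17.5 8 0 0;9.9 -17.5 5 0 0;9.9 -17.5 3 0 0;9.9 -17.5 2 0 0;9.9 -17.5 1 0 0;9.9 -17.5 1 0 0"}}

```text
time: 21.8
tcp_pos: [0.5434, 0.1709, 0.0648]
eef_rot: [1.0, 0.001, -0.002, 0.0]
wrist_force: [-0.4, -0.2, -2.9]
finger_gap: 0.495
gripper_force: 18.3
```

Request:
{"name": "step_arm", "arguments": {"deltas": "0 0 -0.4 0 0;0 0 -0.7 0 0;0 0 -0.9 0 0;0 0 -1 0 0;0 0 -1 0 0;0 0 -1.1 0 0;0 0 -1.1 0 0"}}

```text
time: 22.38
tcp_pos: [0.5453, 0.1701, 0.0566]
eef_rot: [1.0, -0.0, 0.001, -0.0]
wrist_force: [-1.0, -0.7, 2.4]
finger_gap: 0.494
gripper_force: 18.5
```

Request:
{"name": "step_arm", "arguments": {"deltas": "0 0 0 0 55;0 0 0 0 75;0 0 0 0 100;0 0 0 0 100;0 0 3 0 100;0 0 7 0 100;0 0 11 0 100;0 0 15 0 100;0 -3 18 0 100;0 -7 19 0 100;-0.5 -20 19 0 100;-1.2 -34.4 19 0 100;-1.2 -34.4 19 0 100;-1.2 -34.4 19 0 100;-1.2 -34.4 19 0 100;-1.2 -34.4 19 0 100;-1.2 -34.4 19 0 100;-1.2 -34.4 19 0 100;-1.2 -34.4 19 0 100;-1.2 -34.4 19 0 100"}}

```text
time: 24.05
tcp_pos: [0.5328, -0.1732, 0.2454]
eef_rot: [1.0, 0.0, -0.0, -0.0]
wrist_force: [0.4, 0.3, -0.7]
finger_gap: 0.999
gripper_force: 0.0
```

Request:
{"name": "step_arm", "arguments": {"deltas": "0 0 0 0 100;0 0 0 0 100;0 0 0 0 100"}}

```text
time: 24.3
tcp_pos: [0.533, -0.1726, 0.2457]
eef_rot: [1.0, 0.001, 0.0, 0.0]
wrist_force: [-0.4, -0.3, 0.0]
finger_gap: 1.002
gripper_force: 0.0
```

```bash
python3 - <<'E'
from h import *
im,ray,pix,o=look("wrist"); print(o["tcp_pos"],o["time"])
u=pix([.533,-.1745,.06])[0]; print(u)
cv2.imwrite("pics/w6.png",im[:,:,::-1])
h,s,v=[a.astype(int) for a in cv2.split(cv2.cvtColor(im,cv2.COLOR_RGB2HSV))]
b=blob(((h<20)|(h>92))&(s>80),u,32); p=hullpts(b); print("bucket",b.sum(),cv2.minEnclosingCircle(p),circ(ray(p,.06),.0285))
E
```

```text
[ 0.53302348 -0.17258556  0.24573069] 24.3
[322.39918008 181.15324758]
bucket 1636 ((322.1649475097656, 180.67117309570312), 23.770069122314453) (array([ 0.53255083, -0.17427678]), np.float64(0.00030733922532262016))
```

View pics/w6.png

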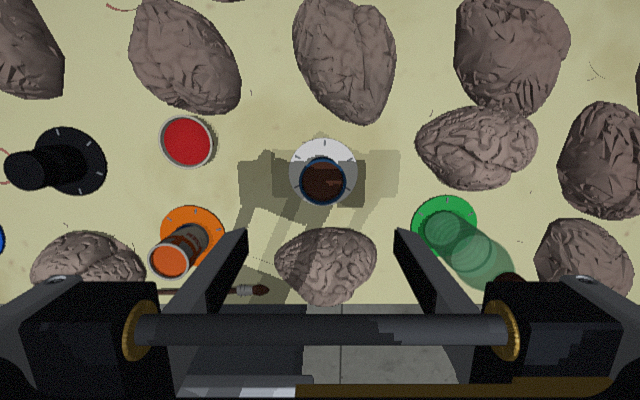

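The bucket is at (322,181) on white. The bottle, tin and jar all stand upright on their own coasters.

Request:
{"name": "step_arm", "arguments": {"deltas": "0 -0.2 -4 0 100;0 -0.2 -8 0 100;0 -0.2 -12 0 100;0 -0.2 -15 0 100;0 -0.2 -18 0 100;0 -0.2 -20 0 100;0 -0.2 -20.5 0 100;0 -0.2 -20.5 0 100;0 -0.2 -20.5 0 0;0 -0.2 -20.5 0 0;0 -0.2 -20.5 0 0;0 -0.2 -20.5 0 0;0 -0.2 -20.5 0 0;0 -0.2 -20.5 0 0;0 -0.2 -20.5 0 0;0 -0.2 -20.5 0 0;0 -0.2 -20.5 0 0;0 -0.2 -20.5 0 0", "force": 12}}

```text
time: 25.85
tcp_pos: [0.5332, -0.1759, 0.0412]
eef_rot: [1.0, 0.0, 0.0, 0.0]
wrist_force: [-0.2, 0.6, 4.5]
finger_gap: 0.593
gripper_force: 12.0
```

Request:
{"name": "step_arm", "arguments": {"deltas": "0 0 1 0 0;0 0 4 0 0;0 0 8 0 0;0 0 12 0 0;0 2 14 0 0;-1 5 14 0 0;-2 9 14 0 0;-2.5 13 14 0 0;-3 17 14 0 0;-4 21 14 0 0;-5 25 14 0 0;-5.5 29 14 0 0;-6 33 14 0 0;-7 37 14 0 0;-7.5 41 14 0 0;-8 45 14 0 0;-9 48.5 14 0 0;-9.2 51.5 14 0 0;-9.2 51.5 14 0 0;-9.2 51.5 14 0 0"}}

```text
time: 27.52
tcp_pos: [0.44, 0.3399, 0.1797]
eef_rot: [1.0, 0.001, -0.001, 0.001]
wrist_force: [-0.0, 0.5, -1.0]
finger_gap: 0.595
gripper_force: 12.0
```

Request:
{"name": "step_arm", "arguments": {"deltas": "0 0 0 0 0;0 0 0 0 0;0 0 0 0 0"}}

```text
time: 27.77
tcp_pos: [0.4412, 0.3378, 0.1805]
eef_rot: [1.0, -0.001, 0.0, 0.0]
wrist_force: [-0.1, 0.4, -0.9]
finger_gap: 0.594
gripper_force: 12.0
```

Request:
{"name": "step_arm", "arguments": {"deltas": "0 0.2 -3 0 0;0 0.2 -6 0 0;0 0.2 -9 0 0;0 0.2 -11 0 0;0 0.2 -12.5 0 0;0 0.2 -13.2 0 0;0 0.2 -13.6 0 0;0 0.2 -13.8 0 0;0 0.2 -13.9 0 0;0 0.2 -14 0 0;0 0.2 -14 0 0;0 0.2 -14 0 0"}}

```text
time: 28.77
tcp_pos: [0.4413, 0.3414, 0.0415]
eef_rot: [1.0, 0.0, 0.001, -0.0]
wrist_force: [-0.6, -0.1, -0.9]
finger_gap: 0.591
gripper_force: 12.0
```

Request:
{"name": "step_arm", "arguments": {"deltas": "0 0 0 0 65;0 0 0 0 80;0 0 0 0 100;0 0 0 0 100;0 0 3 0 100;0 0 7 0 100;0 0 11 0 100;0 0 15 0 100;0 0 20 0 100;0 0 20 0 100;0 -10 20 0 100;0 -10 20 0 100;0 -10 20 0 100;0 -10 20 0 100;0 -10 20 0 100;0 -10 20 0 100;0 -10 20 0 100"}}

```text
time: 30.18
tcp_pos: [0.4407, 0.2421, 0.2402]
eef_rot: [1.0, 0.001, -0.0, -0.0]
wrist_force: [-0.4, -1.0, 0.1]
finger_gap: 0.998
gripper_force: 0.0
```

```bash
python3 - <<'E'
from h import *
im,ray,pix,o=look("wrist"); print(o["tcp_pos"],o["time"])
ms=masks(im)
cv2.imwrite("pics/w7.png",im[:,:,::-1])
h,s,v=[a.astype(int) for a in cv2.split(cv2.cvtColor(im,cv2.COLOR_RGB2HSV))]
for n,P in dict(bucket=[.4407,.3405,.06],tin=[.437,.0153,.08],jar=[.546,.170,.07]).items(): print(n,pix(P))
im,ray,pix,o=look("side");cv2.imwrite("pics/s2.png",cv2.resize(im[90:340,230:380,::-1],None,fx=2.4,fy=2.4,interpolation=cv2.INTER_CUBIC))
for P in([.4407,.3405,.06],[.437,.0153,.08],[.546,.170,.07],[.4525,-.35,.173]): print((pix(P)-[230,90])*2.4)
E
```

```text
[0.44069945 0.24208948 0.24019207] 30.1833
bucket [[237.30261178 181.95232577]]
tin [[523.69853037 189.64401815]]
jar [[389.76424571  86.49514939]]
[[185.29894046 474.12213144]]
[[228.06130822 229.14547583]]
[[105.83401421 321.47254768]]
[[247.27942087   3.87992794]]
```

View pics/w7.png

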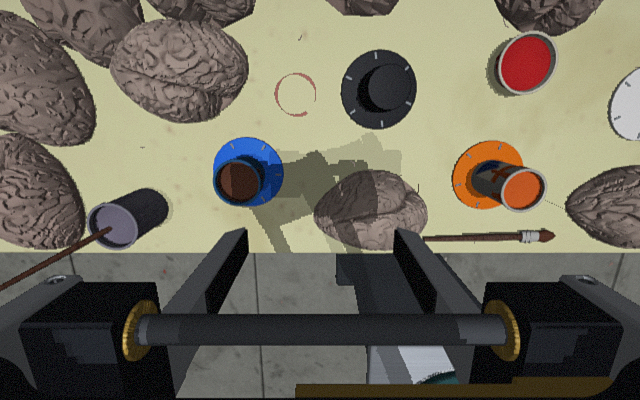

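View pics/s2.png

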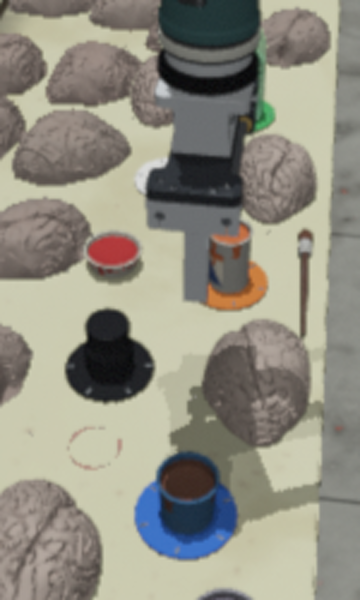

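All four pots stand upright and centred on their own coasters: bucket rim (238,182), tin rim (522,190) and jar lid (387,88), each within about 3 px of prediction. The bottle was seen on green in the previous view, and the brain has not moved.

```bash
python3 -c "
from cell import workorder; print(workorder.close_job())"
```

```text
the job is handed in; nothing more can be done
None
```

I put all four pots on the coasters of their own colours, upright and near the middle by my camera checks, left the brain model untouched, and handed the job in at about 30 s of the 144 s allowed; no verdict came back.

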